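# Load the spring hardness checker and hold its cap at the load mark

## Robot

A 6-joint arm with a two-finger parallel gripper is mounted at the origin on a cart in front of the work surface, level with it; the furniture and walls round the work are solid. World frame = base frame: x ahead of the robot, y to its left, z up, the work surface at z = 0. Lengths are in m, angles in rad, forces in N, time in s.
With the tool pointing down it reaches from about 0.275 to 0.85 m from the base axis. Payload 5.2 kg.
Tool frame: the origin (TCP) lies midway between the tips of the shut fingers; the grasp point (between the pads) lies 19 mm behind it; z points along the fingers, y is the line along which they close (so a half turn about z gives the same grasp; the last joint's range is limited). The gripper opens to 85 mm and grips with 20 to 120 N. Pads are 22 mm wide; open, the fingers measure 114 mm over their backs; the gripper's body (76 mm by 85 mm) begins 54 mm behind the grasp point. The pads swing forward as they close: fully open they stand 13 mm farther back than shut.
Start: joints at [-1.305, 0.259, 1.535, -0, 1.348, -0.203], TCP at [0.249, -0.491, 0.231] pointing down, gripper open.
Joint ranges: [-3.14, 3.14], [-0.91, 2.08], [0.19, 2.58], [-1.22, 4.36], [0.22, 2.71], [-3.12, 3.12]. Speed limits (rad/s): [2.57, 2.57, 3.14, 3.14, 3.14, 3.14].

## Interface

Orientations are given as a 3x3 rotation matrix whose columns are the frame's x, y, z axes.
In Python, from rig import monitor, viewer, order gives the robot as it stands.
- The arm moves only by the tool jog_arm, never from a script. Its argument "series" is a list of rows, each a list of 2 entries, a list of its own where there are three numbers: the shift along the tool's x, y, z in units of 30 mm (1.0 is 30 mm), then the turn, a rotation vector about the tool's x, y, z in units of 5 degrees (1.0 is 5 degrees). In form: [[[tx, ty, tz], [wx, wy, wz]], ...]. A call has 1 to 12 rows; each row shifts and turns the commanded pose from where the row before left it, along the tool's axes as they then stand; what a row does not reach is not made up. A row lasts 1/10 s, in which the tool goes at most 50 mm and 8.59 degrees, less where a joint would pass 70% of its speed; a pose out of reach is approached as far as the arm can. A call is refused whole if a number of a shift passes 1 or a number of a turn 1, either way. A call with a gripper value outside its range is refused whole. "fingers" is the finger opening in mm, from 0 to 85.4, set as the call begins (left out, the last holds). The fingers move at their own pace and stop on an object; "grip_force" is the grip in N (left out, the last holds). Time passes only in rows, so rows that do not move let the fingers close. It gives the time, the measured TCP pose, the force, the opening and the grip force at its end, in the units of the state.
- monitor.state(): the state, without advancing time (a new reading comes with each control period).
- viewer.camera(name): name is "scene" or "top" or "wrist"; returns a dict with "pixels" (400x640x3 uint8, red, green, blue), "fx", "fy", "cx", "cy" (pixels), "extrinsics" (4x4, takes a point from camera to world coordinates). Camera axes: x right, y up, looking along -z (the intrinsics and any distortion apply to the point x, -y, -z); pixel columns grow to the right and rows downward; lengths in m; the calibration is good to about 2 mm. A picture is of the moment at which its call begins. There is no depth.
- order.sign_off(): hands the job in; it is judged then, once.
The state is a dict: "clock": time; "q": joint angles; "joint_vel": joint speeds; "joint_torque": joint torques, N m; "tcp_pos": TCP position; "orientation": TCP orientation; "contact_force": force on the tool from outside, world axes, zero at the start; "wrist_torque": the same for the moment, N m; "gripper_width": opening from 0.0 (shut) to 1.0 (fully open); "gripper_force": force on a finger pad.
Only numpy, scipy, OpenCV 4.12 (cv2) and the standard library are available. Lean on these libraries where they do the work, as an engineer would, in place of code of your own. Each camera call takes 0.05 s, during which the arm holds its last target. There are 200 camera calls.

## Task

Check the spring hardness checker on the round steel reference block: set the round block in the checker's nest between the four pins, swing the hinged guard fully shut over it, then press the black cap on the guard down until its top is level with the tops of the two gauge posts beside it. Finish while still holding the cap down at that level; never push it on to the bottom of its travel, and leave the rectangular block and the other things lying on the table where they are.

Things in the scene. Friction and masses are not known exactly. Their poses are not given: they have to be found in the camera images.
- checker: Spring hardness checker, fixed, in a different place each time: grey base plate 170 x 116 mm (x -60 to +110, y +-58), 12 mm thick, with a hinged aluminium guard. Origin: on the table under the nest's centre; x points from the nest to the hinge (away from the robot), z up. Guard rests: pins 12 mm across at x -44, y +-46, up to z 44. Hinge lugs: x +85, y +-51, up to z 57.
- nest (a point): Centre of the nest, on the seat for the block's underside (15 mm above the table). The seat is a disc 40 mm across, 3 mm above the base plate; four steel pins, 6 mm across, stand round it at x +-22.3, y +-22.3 mm, tops 7 mm above the seat. The 52 mm block has 2.5 mm clearance to each pin; fingers closing along the checker's y or x pass between the pins.
- round_block_center (a point): Centre (half-way up) of the round steel reference block, a disc 52 mm across and 12 mm thick, about 0.18 kg, lying flat on the table either to the left or to the right of the checker. Grasp it across its diameter.
- long_block: Rectangular steel reference block, 35 x 60 x 10 mm, lying on the other side. Not used; leave it. Origin: centre of its underside.
- guard (a joint): Hinge of the guard, rad: 0 = shut (level, over the nest); starts open at 1.70 to 1.95 (upright, leaning back a little). Stiff hinge (about 0.2 N m): it stays at any angle; push it shut with 2 to 4 N on its free end, from behind and then from above.
- guard_hinge (a point): Middle of the guard's hinge line, which runs along the checker's y: x +85, z 48 mm of the checker. The guard is an aluminium plate 8 mm thick, 104 mm wide (y), its mid-plane through the hinge line, its free end 138 mm from it. Shut, its top face is 52 mm above the table, its free end at x -53 mm of the checker.
- cap (a joint): Travel of the cap, m: 0 = up, 0.010 = its top level with the gauge posts, 0.020 = bottom of its travel. Spring-loaded: it starts to move at 3 N, takes about 9 N at 0.010 and 17 N at the bottom, and springs back when let go.
- cap_top (a point): Centre of the top of the black cap, a round button 28 mm across on the guard's outer face, 85 mm from the hinge line, straight over the nest when shut. At rest its top is 30 mm proud of that face (82 mm above the table when shut). It moves square to the guard. Round its stem is a collar 38 mm across, 9 mm high.
- post_tops (a point): Point midway between the tops of the two steel gauge posts, each 6 mm across, 34 mm to either side (y) of the cap's axis, which stand 20 mm proud of the guard's outer face (72 mm above the table with the guard shut). The cap's top belongs at this height.
- foot: Sprung steel foot, 10 mm across, under the guard on the cap's axis. With the guard shut and the cap up its tip is 3 mm above the block; pressing the cap brings it down on the block, on which it then bears with about 0.5 N per mm of further travel. Origin: its tip.
- specimen: Bystander: black mounted specimen, 30 mm across, 18 mm high. Leave it.
- loupe: Bystander: black eye loupe, 36 mm across, 36 mm high. Leave it.
Not all that is in view belongs to the job. Leave any brown look-alike of the part that bears round_block_center alone.

How it is judged:
On the way, in this order (a step that is already met when the one before it is completed fails the run):
1. the round block lies flat on the seat between the four pins, let go, with the guard still open (distance between round_block_center and nest below 0.0095 m and horizontal distance between round_block_center and nest below 0.006 m and angle between round_block_center's own z axis and vertical below 0.08 rad and value of joint guard above 1 rad and contact force between the fingers and anything else below 0.5 N), for 0.2 s.
2. the guard is fully shut (value of joint guard below 0.04 rad), for 0.1 s.
At the end, for the whole second after the job is handed in: The round block lies on the seat within 6 mm of the nest's centre, the guard is shut to within 0.04 rad, and the robot's fingers hold the cap steady (over 4 N) with its top level with the gauge posts to within 3 mm (travel 7 to 13 mm), the foot bearing on the block (horizontal distance between round_block_center and nest below 0.006 m and z of round_block_center in the frame of nest between 0.003 and 0.008 m and value of joint guard below 0.04 rad and value of joint cap between 0.007 and 0.013 m and velocity of joint cap between -0.01 and 0.01 m/s and contact force between foot and anything else above 1 N and contact force between the fingers and checker above 4 N); the arm keeps its last pose, push and grip.
It fails at once if the cap is pushed to the bottom of its travel (past 17 mm) (value of joint cap above 0.017 m).
It fails at once if the rectangular block or another bystander is moved by more than 30 mm (distance of any of long_block, specimen, loupe from where it was at the start of the episode above 0.03 m).
It also fails if it takes over 64 s, if anything falls off the work surface, if the arm or the gripper's body presses on something with over 40 N, if the wrist force passes 120 N, or if a joint passes its speed limit or range.

## Working session

There is one attempt and no reset: what is moved stays moved. The work goes in short steps, Python scripts to look and compute and a tool call to move; the robot and the scene stay as the last step left them, time stands still between calls to the robot, and variables do not carry over. Pictures are saved under pics/ and viewed, at most 10 in all, crops included, and the job is handed in when it is done.

Besides the shell and the picture viewer there is one more tool, called after "Call:" by a JSON object that holds its "api" and its "payload", one argument or row to a line. jog_arm: Moves the arm, as the interface text tells. Its arguments: {"type":"object","properties":{"series":{"type":"array"},"fingers":{"type":"number"},"grip_force":{"type":"number"}},"required":["series"]}

```bash
mkdir -p pics; cat > h.py <<'E'
import numpy as np, cv2
from rig import monitor, viewer, order
def grab(n,f=None):
    c=viewer.camera(n); 
    if f: cv2.imwrite('pics/'+f,cv2.cvtColor(c['pixels'],cv2.COLOR_RGB2BGR))
    return c
def ray(c,u,v,z):
    T=np.array(c['extrinsics']); d=T[:3,:3]@np.array([(u-c['cx'])/c['fx'],-(v-c['cy'])/c['fy'],-1]); o=T[:3,3]
    return o+d*(z-o[2])/d[2]
def proj(c,p):
    T=np.array(c['extrinsics']); q=T[:3,:3].T@(np.array(p)-T[:3,3]); return np.array([c['cx']+c['fx']*q[0]/-q[2], c['cy']-c['fy']*q[1]/-q[2]])
E
python3 - <<'E'
from h import *
for n in ('top','scene'):
    c=grab(n,n+'0.png'); print(n,{k:c[k] for k in c if k!='pixels'})
s=monitor.state(); print(s)
E
```

```text
top {'fx': 414.9438065107046, 'fy': 414.9438065107046, 'cx': 316.85764060327716, 'cy': 197.6871756791182, 'extrinsics': array([[-0.02047061,  0.99019966, -0.13815058,  0.39576221],
       [-0.99974407, -0.02160431, -0.00671157,  0.01147553],
       [-0.00963044,  0.13797784,  0.9903885 ,  1.16229826],
       [ 0.        ,  0.        ,  0.        ,  1.        ]])}
scene {'fx': 361.1801896893977, 'fy': 361.1801896893977, 'cx': 319.9221568538744, 'cy': 199.81548215855938, 'extrinsics': array([[-0.59735055,  0.50905034, -0.61970967, -0.06461927],
       [-0.80190723, -0.38955591,  0.45298011,  0.47586959],
       [-0.01082188,  0.76753758,  0.64091259,  0.71177655],
       [ 0.        ,  0.        ,  0.        ,  1.        ]])}
{'clock': 0.1, 'q': array([-1.30481053e+00,  2.59263873e-01,  1.53599079e+00, -6.66092471e-06,
        1.34799589e+00, -2.02829247e-01]), 'joint_vel': array([ 6.39426013e-04,  4.87014647e-05, -1.22779694e-04,  9.36187910e-04,
        4.29818108e-04, -6.12172014e-04]), 'joint_torque': array([ 3.42096922e-03, -4.46971750e+01, -2.91249418e+01, -8.36420281e-05,
        6.37224672e-03, -4.24148209e-05]), 'tcp_pos': array([ 0.24838169, -0.49018148,  0.23055431]), 'orientation': array([[ 8.92103716e-01,  4.51830459e-01, -4.42064119e-04],
       [ 4.51830557e-01, -8.92102345e-01,  1.59788973e-03],
       [ 3.27608814e-04, -1.62522145e-03, -9.99998626e-01]]), 'contact_force': array([ 0.16739819,  0.21420525, -0.00967665]), 'wrist_torque': array([-0.03206162, -0.0193344 ,  0.00944875]), 'gripper_force': 0.0, 'gripper_width': 1.0015418657566675}
```

View pics/top0.png

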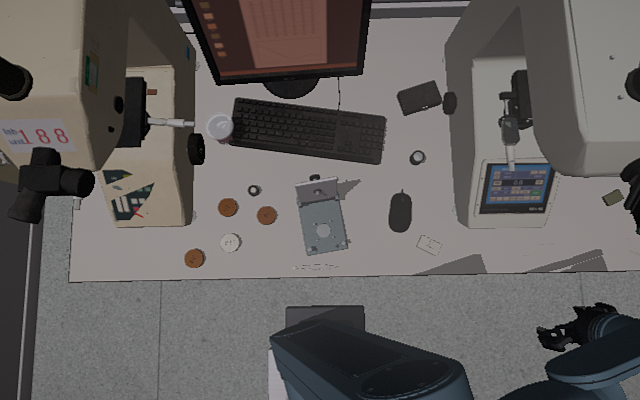

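View pics/scene0.png

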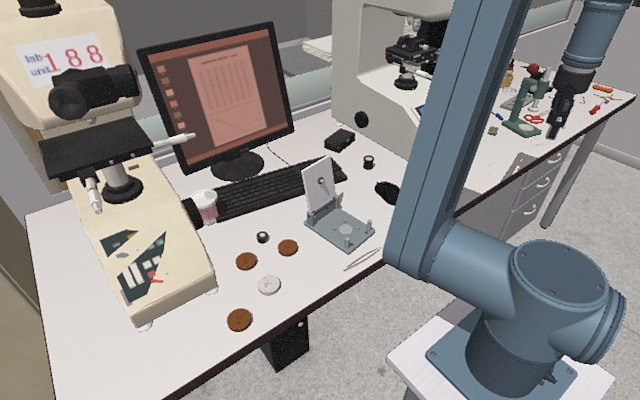

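The pictures show what could be taken for the round block (top view): a pale disc at (230,242) and brown discs at (228,207), (267,215) and (194,258). The checker is around (322,228), and the rectangular block is at (429,244). I choose the pale steel disc, since the brown ones are look-alikes, and will check it in a crop.

```bash
python3 - <<'E'
from h import *
im=cv2.imread('pics/top0.png'); cr=im[165:275,180:360]
cv2.imwrite('pics/crop0.png',cv2.resize(cr,None,fx=4.4,fy=4.4,interpolation=cv2.INTER_CUBIC))
c=grab('top')
for u,v,z in ((230,242,.012),(323,230,.015),(429,244,.01)): print(ray(c,u,v,z))
for a in ((230-11,242),(230+11,242)): print(ray(c,*a,.012))
E
```

```text
[0.4378357  0.26179513 0.012     ]
[0.46535799 0.0041363  0.015     ]
[ 0.42101583 -0.28684834  0.01      ]
[0.43846887 0.2922583  0.012     ]
[0.43720286 0.23134746 0.012     ]
```

View pics/crop0.png

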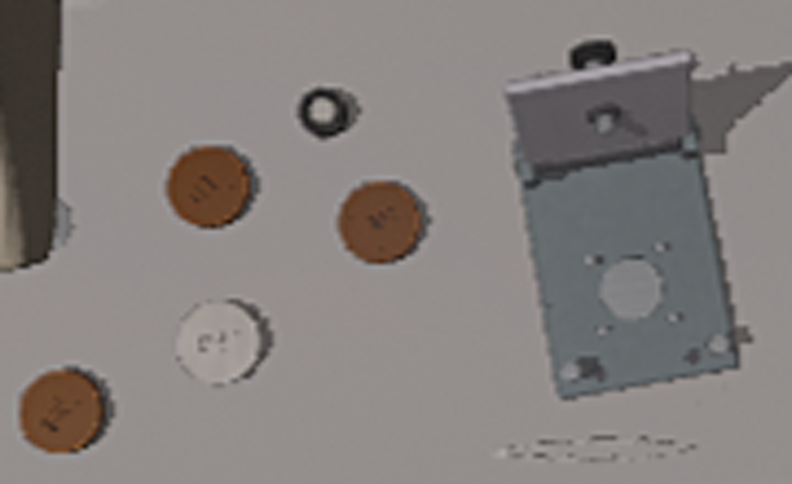

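The crop confirms the pale steel disc at (230,242.7), with brown look-alikes elsewhere. The nest disc is at (323.4,230.7), and the base plate is yawed about +10°.

```bash
cat >> h.py <<'E'
def plan(p,yaw=None,s=None):
    """shift in tool units (30mm) to world point p, and turn about tool z (5deg units) to make tool y = -checker y (checker yaw in deg)"""
    s=s or monitor.state(); R=s['orientation']; d=R.T@(np.array(p)-s['tcp_pos'])/.03
    w=0
    if yaw is not None:
        a=np.radians(yaw); Rt=np.array([[np.cos(a),-np.sin(a)*-1*-1,0],[np.sin(a),np.cos(a),0],[0,0,1]])@np.diag([1,-1,-1])
        w=cv2.Rodrigues(R.T@Rt)[0].ravel()/np.radians(5)
    print('shift',np.round(d,2),'turn',np.round(w,2),'tcp',np.round(s['tcp_pos'],4))
E
python3 - <<'E'
from h import *
c=grab('top')
for u,v,z in ((230.2,242.7,.012),(323.4,230.7,.015)): print(ray(c,u,v,z))
f=lambda x,y:ray(c,180+x/4.4,165+y/4.4,.012)
a,b=f(558,398),f(738,366); print(a,b,np.linalg.norm(a-b),np.degrees(np.arctan2(*(a-b)[:2]*[-1,1])))
plan([.436,.262,.2],10)
E
```

```text
[0.43589933 0.26122524 0.012     ]
[0.46340497 0.0030758  0.015     ]
[0.39666583 0.05011776 0.012     ] [ 0.41417114 -0.06274819  0.012     ] 0.11421540300366599 8.816227953961073
shift [ 16.91 -19.55   1.05] turn [-0.01 -0.    3.37] tcp [ 0.2484 -0.4903  0.2308]
```

Call:
{"api": "jog_arm", "payload": {
  "series": [
    [[0.85, -0.98, 0.05], [0, 0, 0]],
    [[0.85, -0.98, 0.05], [0, 0, 0]],
    [[0.85, -0.98, 0.05], [0, 0, 0]],
    [[0.85, -0.98, 0.05], [0, 0, 0]],
    [[0.85, -0.98, 0.05], [0, 0, 0]],
    [[0.85, -0.98, 0.05], [0, 0, 0]],
    [[0.85, -0.98, 0.05], [0, 0, 0]],
    [[0.85, -0.98, 0.05], [0, 0, 0]],
    [[0.85, -0.98, 0.05], [0, 0, 0]],
    [[0.85, -0.98, 0.05], [0, 0, 0]]
  ],
  "fingers": 85
}}

```text
clock: 1.2
tcp_pos: [0.3432, -0.1116, 0.2164]
orientation: [[0.892, 0.451, 0.001], [0.451, -0.892, -0.0], [0.0, 0.0, -1.0]]
contact_force: [0.8, 1.2, 0.1]
gripper_width: 0.994
gripper_force: 0.0
```

Call:
{"api": "jog_arm", "payload": {
  "series": [
    [[0.85, -0.98, 0.05], [0, 0, 0]],
    [[0.85, -0.98, 0.05], [0, 0, 0]],
    [[0.85, -0.98, 0.05], [0, 0, 0]],
    [[0.85, -0.98, 0.05], [0, 0, 0]],
    [[0.85, -0.98, 0.05], [0, 0, 0]],
    [[0.85, -0.98, 0.05], [0, 0, 0]],
    [[0.85, -0.98, 0.05], [0, 0, 0]],
    [[0.85, -0.98, 0.05], [0, 0, 0]]
  ]
}}

```text
clock: 2.0
tcp_pos: [0.4189, 0.1906, 0.2042]
orientation: [[0.892, 0.452, 0.0], [0.452, -0.892, -0.0], [0.0, 0.0, -1.0]]
contact_force: [0.9, -0.1, -0.4]
gripper_width: 0.995
gripper_force: 0.0
```

Call:
{"api": "jog_arm", "payload": {
  "series": [
    [[0, 0, 0], [0, 0, 0.9]],
    [[0, 0, 0], [0, 0, 0.9]],
    [[0, 0, 0], [0, 0, 0.9]],
    [[0, 0, 0], [0, 0, 0.9]],
    [[0, 0, 0], [0, 0, 0]],
    [[0, 0, 0], [0, 0, 0]]
  ]
}}

```text
clock: 2.6
tcp_pos: [0.4188, 0.1888, 0.2042]
orientation: [[0.988, 0.156, -0.0], [0.156, -0.988, -0.0], [-0.0, -0.0, -1.0]]
contact_force: [0.2, -0.6, 0.4]
gripper_width: 0.991
gripper_force: 0.0
```

```bash
python3 - <<'E'
from h import *
c=grab('wrist','w1.png'); print(c['extrinsics'],c['fx'])
plan([.436,.262,.12],9)
print(proj(c,[.436,.261,.012]))
E
```

```text
[[ 1.57039593e-01  9.43615020e-01  2.91426253e-01  4.93270069e-01]
 [-9.87592308e-01  1.50051368e-01  4.63251675e-02  1.99921219e-01]
 [-1.57840423e-05 -2.95085211e-01  9.55470940e-01  3.47204806e-01]
 [ 0.00000000e+00  0.00000000e+00  0.00000000e+00  1.00000000e+00]] 342.02319769540964
shift [ 0.95 -2.32  2.81] turn [ 0.    0.   -0.01] tcp [0.4188 0.1888 0.2043]
[247.60005091 150.16288645]
```

View pics/w1.png

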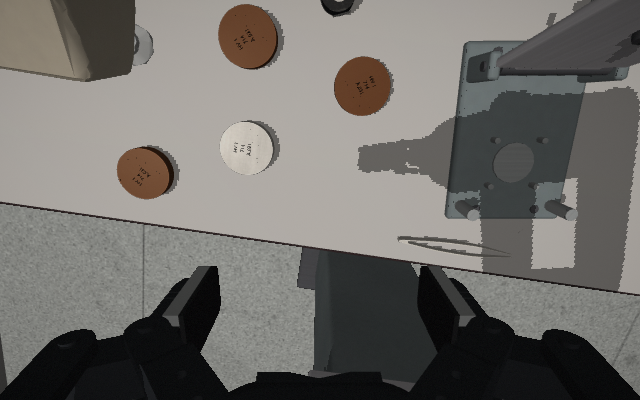

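The wrist view shows the pale block at (246.5,148), the nest seat at (514,162), and pin tops at about (497,140), (544,140), (490,186) and (534,186).

```bash
python3 - <<'E'
from h import *
c=grab('wrist'); im=c['pixels'].astype(int)
def blob(g,x0,y0,r,z):
    m=np.zeros(g.shape,np.uint8); m[y0-r:y0+r,x0-r:x0+r]=g[y0-r:y0+r,x0-r:x0+r]
    n,l,st,ce=cv2.connectedComponentsWithStats(m.astype(np.uint8)); k=1+np.argmax(st[1:,4]); 
    cs,_=cv2.findContours((l==k).astype(np.uint8),0,1); h=cv2.convexHull(max(cs,key=cv2.contourArea)); e=cv2.fitEllipse(h); print(e, ray(c,*e[0],z)); 
    a=e[1][0]/2; return ray(c,*e[0],z)
g=im.min(2); print(im[148,246],im[148,300],im[162,514],im[162,475])
b=blob((g>g[140:156,225:235].mean()-25)&(g>155),246,148,36,.012)
n=blob((g>(im[162,514].min()+im[162,475].min())/2),514,162,24,.015)
P=[ray(c,u,v,.022) for u,v in ((497,140),(544,140),(490,186),(534,186))]; print(np.round(P,4),np.mean(P,0))
print(np.linalg.norm(P[0]-P[1]),np.linalg.norm(P[0]-P[2]))
d=P[0]+P[1]-P[2]-P[3]; print('yaw',np.degrees(np.arctan2(d[1],d[0])))
d=P[0]+P[2]-P[1]-P[3]; print('yaw',np.degrees(np.arctan2(-d[0],d[1])))
plan([b[0],b[1],.12],9)
E
```

```text
[200 194 185] [176 171 165] [78 78 78] [61 65 66]Traceback (most recent call last):
  File "<stdin>", line 9, in <module>
  File "<stdin>", line 6, in blob
cv2.error: OpenCV(4.12.0) /io/opencv/modules/imgproc/src/shapedescr.cpp:361: error: (-201:Incorrect size of input array) There should be at least 5 points to fit the ellipse in function 'fitEllipseNoDirect'
```

```bash
cat >> h.py <<'E'
def blob(c,g,x0,y0,r,z):
    m=np.zeros(g.shape,np.uint8); s=np.s_[max(y0-r,0):y0+r,max(x0-r,0):x0+r]; m[s]=g[s]
    n,l,st,ce=cv2.connectedComponentsWithStats(m); k=1+np.argmax(st[1:,4])
    cs,_=cv2.findContours((l==k).astype(np.uint8),0,1); e=cv2.fitEllipse(cv2.convexHull(max(cs,key=cv2.contourArea)))
    p=ray(c,*e[0],z); print(np.round(e[0],1),np.round(e[1],1),np.round(p,4)); return p
E
python3 - <<'E'
from h import *
c=grab('wrist'); g=cv2.medianBlur(c['pixels'],3).astype(int).min(2)
b=blob(c,g>174,246,148,38,.012)
n=blob(c,g>72,514,162,26,.015)
P=[ray(c,u,v,.022) for u,v in ((497,140),(544,140),(490,186),(534,186))]; print(np.round(P,4),np.mean(P,0))
print(np.linalg.norm(P[0]-P[1]),np.linalg.norm(P[0]-P[2]))
d=P[0]+P[1]-P[2]-P[3]; print('yaw',np.degrees(np.arctan2(d[1],d[0])))
d=P[0]+P[2]-P[1]-P[3]; print('yaw',np.degrees(np.arctan2(-d[0],d[1])))
plan([b[0],b[1],.12],9)
E
```

```text
[245.6 148. ] [50.4 54. ] [0.4379 0.2631 0.012 ]
[513.2 162. ] [36.1 42.5] [0.4657 0.0026 0.015 ]
[[ 0.484   0.0286  0.022 ]
 [ 0.4909 -0.0151  0.022 ]
 [ 0.4401  0.0216  0.022 ]
 [ 0.4468 -0.0209  0.022 ]] [0.4654278  0.00356203 0.022     ]
0.044167568544914694 0.04445971124703121
yaw 8.262061147166223
yaw 8.997349052032835
shift [ 1.01 -2.35  2.81] turn [-0.    0.   -0.02] tcp [0.4189 0.1888 0.2043]
```

Call:
{"api": "jog_arm", "payload": {
  "series": [
    [[0.33, -0.78, 0.8], [0, 0, 0]],
    [[0.33, -0.78, 0.8], [0, 0, 0]],
    [[0.33, -0.78, 0.8], [0, 0, 0]],
    [[0, 0, 0.8], [0, 0, 0]],
    [[0, 0, 0.8], [0, 0, 0]],
    [[0, 0, 0.8], [0, 0, 0]],
    [[0, 0, 0], [0, 0, 0]],
    [[0, 0, 0], [0, 0, 0]]
  ],
  "fingers": 66,
  "grip_force": 50
}}

```text
clock: 3.55
tcp_pos: [0.4374, 0.2627, 0.0604]
orientation: [[0.988, 0.154, -0.001], [0.154, -0.988, -0.0], [-0.001, 0.0, -1.0]]
contact_force: [0.9, -0.1, 0.1]
gripper_width: 0.773
gripper_force: 0.0
```

```bash
python3 - <<'E'
from h import *
c=grab('wrist','w2.png'); 
g=cv2.medianBlur(c['pixels'],3).astype(int).min(2)
p=proj(c,[.4375,.2627,.012]); print(p,g[int(p[1]),int(p[0])]) 
plan([.4375,.2627,0],9)
E
```

```text
[317.36828813 231.06098247] 92
shift [-0.02  0.    2.04] turn [-0.   -0.01 -0.03] tcp [0.4382 0.2629 0.0612]
```

View pics/w2.png

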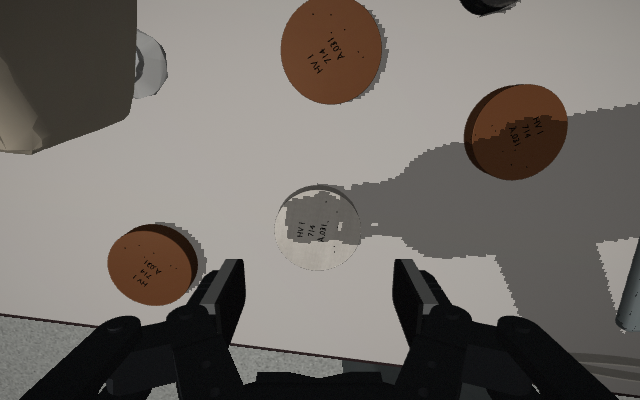

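The block is at (317.5,228), centred between the fingers and where I predicted it, so I descend and grip.

Call:
{"api": "jog_arm", "payload": {
  "series": [
    [[0, 0, 0.7], [0, 0, 0]],
    [[0, 0, 0.7], [0, 0, 0]],
    [[0, 0, 0.4], [0, 0, 0]],
    [[0, 0, 0.2], [0, 0, 0]],
    [[0, 0, 0], [0, 0, 0]],
    [[0, 0, 0], [0, 0, 0]]
  ]
}}

```text
clock: 4.2
tcp_pos: [0.4381, 0.263, 0.0011]
orientation: [[0.988, 0.154, 0.001], [0.154, -0.988, 0.0], [0.001, -0.0, -1.0]]
contact_force: [0.3, 0.5, 0.1]
gripper_width: 0.774
gripper_force: 0.0
```

Call:
{"api": "jog_arm", "payload": {
  "series": [
    [[0, 0, 0], [0, 0, 0]],
    [[0, 0, 0], [0, 0, 0]],
    [[0, 0, 0], [0, 0, 0]],
    [[0, 0, 0], [0, 0, 0]],
    [[0, 0, 0], [0, 0, 0]],
    [[0, 0, 0], [0, 0, 0]],
    [[0, 0, 0], [0, 0, 0]],
    [[0, 0, 0], [0, 0, 0]]
  ],
  "fingers": 45,
  "grip_force": 60
}}

```text
clock: 5.0
tcp_pos: [0.4382, 0.263, 0.0018]
orientation: [[0.988, 0.154, 0.002], [0.154, -0.988, 0.001], [0.002, -0.0, -1.0]]
contact_force: [-1.6, -1.5, 7.4]
gripper_width: 0.567
gripper_force: 60.7
```

Call:
{"api": "jog_arm", "payload": {
  "series": [
    [[0, 0, -0.5], [0, 0, 0]],
    [[0, 0, -1], [0, 0, 0]],
    [[0, 0, -1], [0, 0, 0]],
    [[0, 0, 0], [0, 0, 0]]
  ]
}}

```text
clock: 5.4
tcp_pos: [0.4404, 0.2639, 0.0795]
orientation: [[0.988, 0.154, 0.008], [0.154, -0.988, 0.003], [0.008, -0.001, -1.0]]
contact_force: [1.3, -0.1, -1.4]
gripper_width: 0.57
gripper_force: 62.8
```

```bash
python3 - <<'E'
from h import *
plan([.4655,.0033,.075],9)
E
```

```text
shift [-0.51  8.71  0.13] turn [-0.02 -0.09 -0.03] tcp [0.4404 0.2639 0.0795]
```

```bash
python3 - <<'E'
from h import *
c=grab('wrist','w3.png')
print(monitor.state()['gripper_width'])
cv2.imwrite('pics/w3c.png',cv2.resize(cv2.imread('pics/w3.png')[180:400,170:470],None,fx=2.5,fy=2.5))
E
```

```text
0.5667184214125525
```

View pics/w3c.png

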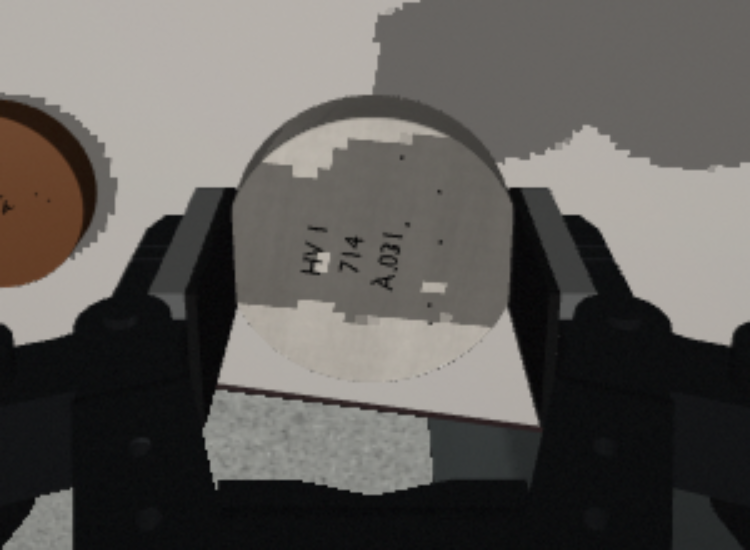

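The block is held square and centred at about (319,280) in the full picture. The camera sits ahead of the tool and could foul the open guard, so I check the guard's angle and the joint 6 margin.

```bash
python3 - <<'E'
from h import *
s=monitor.state(); print(np.round(s['q'],3))
c=grab('wrist'); R=s['orientation']
p=ray(c,319.2,279.8,s['tcp_pos'][2]-.0015+.012); print('block off in tool mm',R.T@(p-s['tcp_pos'])*1e3)
t=grab('top')
H=np.array([.4655,.0033,0]); a=np.radians(9); ux=np.array([np.cos(a),np.sin(a),0]); uy=np.array([-np.sin(a),np.cos(a),0])
for g in (1.7,1.8,1.9,1.95):
  for y in (.052,-.052):
    # top edge, underside face corner
    q=H+ux*.085+[0,0,.048]+.138*(-np.cos(g)*ux+np.sin(g)*np.array([0,0,1]))+uy*y
    w=proj(t,q); print(g,y,np.round((w-[180,165])*4.4))
E
```

```text
[ 0.322  0.348  1.829 -0.     0.959  1.738]
block off in tool mm [  0.56101802   0.98397672 -10.49805433]
1.7 0.052 [504.  97.]
1.7 -0.052 [693.  63.]
1.8 0.052 [500.  74.]
1.8 -0.052 [688.  40.]
1.9 0.052 [497.  51.]
1.9 -0.052 [683.  18.]
1.95 0.052 [495.  41.]
1.95 -0.052 [681.   8.]
```

Call:
{"api": "jog_arm", "payload": {
  "series": [
    [[-0.05, 0.9, -0.2], [0, 0, 0]],
    [[-0.05, 0.9, -0.2], [0, 0, 0]],
    [[-0.05, 0.9, -0.2], [0, 0, 0]],
    [[-0.05, 0.9, -0.2], [0, 0, 0]],
    [[-0.05, 0.9, -0.2], [0, 0, 0]]
  ]
}}

```text
clock: 6.05
tcp_pos: [0.4495, 0.1271, 0.1039]
orientation: [[0.988, 0.154, -0.003], [0.154, -0.988, -0.0], [-0.003, -0.0, -1.0]]
contact_force: [0.4, -0.4, -1.6]
gripper_width: 0.567
gripper_force: 62.8
```

Call:
{"api": "jog_arm", "payload": {
  "series": [
    [[0, 0, 0], [0, 0, -1]],
    [[0, 0, 0], [0, 0, -1]],
    [[0, 0, 0], [0, 0, -1]],
    [[0, 0, 0], [0, 0, -1]],
    [[0, 0, 0], [0, 0, -1]],
    [[0, 0, 0], [0, 0, -1]],
    [[0, 0, 0], [0, 0, -1]],
    [[0, 0, 0], [0, 0, -1]],
    [[0, 0, 0], [0, 0, -1]]
  ]
}}

```text
clock: 6.95
tcp_pos: [0.4495, 0.1282, 0.1037]
orientation: [[0.587, 0.81, -0.004], [0.81, -0.587, -0.0], [-0.002, -0.003, -1.0]]
contact_force: [0.2, 0.8, -1.3]
gripper_width: 0.564
gripper_force: 62.8
```

Call:
{"api": "jog_arm", "payload": {
  "series": [
    [[0, 0, 0], [0, 0, -1]],
    [[0, 0, 0], [0, 0, -1]],
    [[0, 0, 0], [0, 0, -1]],
    [[0, 0, 0], [0, 0, -1]],
    [[0, 0, 0], [0, 0, -1]],
    [[0, 0, 0], [0, 0, -1]],
    [[0, 0, 0], [0, 0, -1]],
    [[0, 0, 0], [0, 0, -1]],
    [[0, 0, 0], [0, 0, -1]],
    [[0, 0, 0], [0, 0, 0]]
  ]
}}

```text
clock: 7.95
tcp_pos: [0.4496, 0.1281, 0.1038]
orientation: [[-0.155, 0.988, -0.003], [0.988, 0.155, -0.0], [0.0, -0.003, -1.0]]
contact_force: [0.5, -0.1, -1.2]
gripper_width: 0.567
gripper_force: 62.8
```

```bash
python3 - <<'E'
from h import *
plan([.4655,.0033,.065],99)
E
```

```text
shift [-4.19 -0.12  1.29] turn [-0.04 -0.   -0.02] tcp [0.4496 0.1281 0.1038]
```

Call:
{"api": "jog_arm", "payload": {
  "series": [
    [[-0.84, -0.02, 0], [0, 0, 0]],
    [[-0.84, -0.02, 0], [0, 0, 0]],
    [[-0.84, -0.02, 0], [0, 0, 0]],
    [[-0.84, -0.02, 0], [0, 0, 0]],
    [[-0.83, -0.04, 0], [0, 0, 0]],
    [[0, 0, 0.65], [0, 0, 0]],
    [[0, 0, 0.65], [0, 0, 0]],
    [[0, 0, 0], [0, 0, 0]],
    [[0, 0, 0], [0, 0, 0]]
  ]
}}

```text
clock: 8.85
tcp_pos: [0.4659, 0.0037, 0.0657]
orientation: [[-0.153, 0.988, -0.002], [0.988, 0.153, 0.001], [0.001, -0.002, -1.0]]
contact_force: [0.6, 0.2, -1.4]
gripper_width: 0.564
gripper_force: 62.8
```

```bash
python3 - <<'E'
from h import *
c=grab('wrist','w4.png'); t=grab('top','t4.png'); plan([.4655,.0033,.0165],99)
im=cv2.imread('pics/w4.png')
cv2.imwrite('pics/w4c.png',cv2.resize(im[110:400,160:480],None,fx=2,fy=2))
a=np.radians(9)
for sx in (1,-1):
  for sy in (1,-1):
    d=np.array([np.cos(a)*sx-np.sin(a)*sy,np.sin(a)*sx+np.cos(a)*sy])*.0223
    print(sx,sy,(proj(c,[.4655+d[0],.0033+d[1],.022])-[160,110])*2)
E
```

```text
shift [ 0.   -0.05  1.68] turn [ 0.01  0.   -0.03] tcp [0.4671 0.0035 0.0668]
1 1 [394.17624344 174.09818423]
1 -1 [389.69672472 315.98609629]
-1 1 [236.90681514 174.43659306]
-1 -1 [242.39399251 316.22332884]
```

View pics/w4c.png

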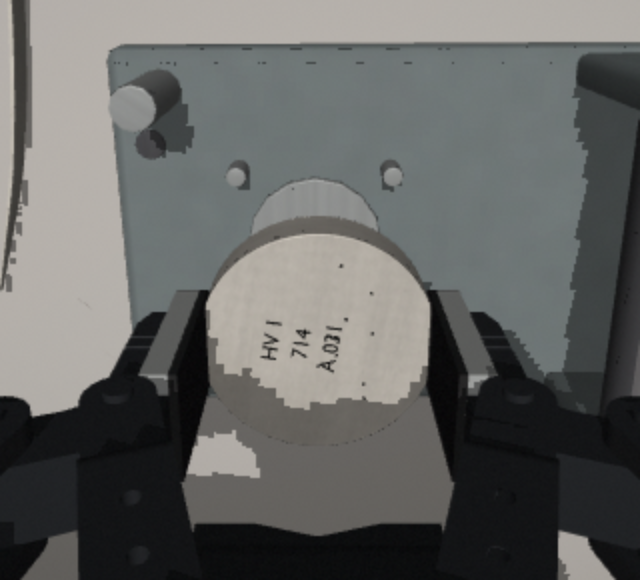

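```bash
python3 - <<'E'
from h import *
for i in range(4):
    c=grab('wrist'); s=monitor.state(); print(np.round(s['tcp_pos'],4))
R=s['orientation']
P=[ray(c,160+u/2,110+v/2,.022) for u,v in ((393,176),(236,176))]
a=np.radians(9); uy=np.array([-np.sin(a),np.cos(a),0]); print(np.linalg.norm(P[0]-P[1]),np.degrees(np.arctan2(*(P[0]-P[1])[1::-1])))
n=(P[0]+P[1])/2-.0223*uy
b=ray(c,319.25,279.75,s['tcp_pos'][2]+.0105)
print(n,b,'to go (tool units)',R.T@(n-b)/.03, 'z',(s['tcp_pos'][2]-.0165)/.03, 'R', R[:,2])
E
```

```text
[0.4672 0.0035 0.067 ]
[0.4672 0.0035 0.0671]
[0.4672 0.0036 0.0671]
[0.4671 0.0036 0.067 ]
0.0448682316653414 8.89448391702013
[0.46680394 0.00222289 0.022     ] [0.46752002 0.00355781 0.07751214] to go (tool units) [-0.0393022  -0.03291038  1.85038349] z 1.6837378946133523 R [ 1.39845774e-03 -3.19422834e-04 -9.99998971e-01]
```

The pins show at crop (236,176) and (393,176), within 1 px of prediction. I make a 1 mm correction and lower the block.

Call:
{"api": "jog_arm", "payload": {
  "series": [
    [[-0.04, -0.03, 0], [0, 0, 0]],
    [[0, 0, 0.4], [0, 0, 0]],
    [[0, 0, 0.4], [0, 0, 0]],
    [[0, 0, 0.3], [0, 0, 0]],
    [[0, 0, 0.2], [0, 0, 0]],
    [[0, 0, 0.15], [0, 0, 0]],
    [[0, 0, 0.1], [0, 0, 0]],
    [[0, 0, 0.05], [0, 0, 0]],
    [[0, 0, 0], [0, 0, 0]],
    [[0, 0, 0], [0, 0, 0]],
    [[0, 0, 0], [0, 0, 0]]
  ]
}}

```text
clock: 10.25
tcp_pos: [0.4662, 0.0021, 0.0186]
orientation: [[-0.154, 0.988, 0.001], [0.988, 0.154, -0.0], [-0.0, 0.001, -1.0]]
contact_force: [1.0, 0.8, -1.1]
gripper_width: 0.563
gripper_force: 62.8
```

Call:
{"api": "jog_arm", "payload": {
  "series": [
    [[0, 0, 0.04], [0, 0, 0]],
    [[0, 0, 0.03], [0, 0, 0]],
    [[0, 0, 0], [0, 0, 0]],
    [[0, 0, 0], [0, 0, 0]]
  ]
}}

```text
clock: 10.65
tcp_pos: [0.4661, 0.0021, 0.0168]
orientation: [[-0.154, 0.988, 0.001], [0.988, 0.154, -0.0], [-0.0, 0.001, -1.0]]
contact_force: [-0.8, -0.2, 5.6]
gripper_width: 0.565
gripper_force: 63.6
```

Contact is at the expected height, so I release.

Call:
{"api": "jog_arm", "payload": {
  "series": [
    [[0, 0, 0], [0, 0, 0]],
    [[0, 0, 0], [0, 0, 0]],
    [[0, 0, 0], [0, 0, 0]],
    [[0, 0, 0], [0, 0, 0]],
    [[0, 0, 0], [0, 0, 0]],
    [[0, 0, 0], [0, 0, 0]]
  ],
  "fingers": 64
}}

```text
clock: 11.25
tcp_pos: [0.4659, 0.0022, 0.0162]
orientation: [[-0.154, 0.988, -0.0], [0.988, 0.154, 0.0], [0.0, -0.0, -1.0]]
contact_force: [-0.1, 0.3, -0.1]
gripper_width: 0.751
gripper_force: 0.0
```

Call:
{"api": "jog_arm", "payload": {
  "series": [
    [[0, 0, -0.3], [0, 0, 0]],
    [[0, 0, -1], [0, 0, 0]],
    [[0, 0, -1], [0, 0, 0]],
    [[0, 0, -1], [0, 0, 0]],
    [[0, 0, -0.5], [0, 0, 0]],
    [[0, 0, 0], [0, 0, 0]],
    [[0, 0, 0], [0, 0, 0]]
  ]
}}

```text
clock: 11.95
tcp_pos: [0.4658, 0.0022, 0.1303]
orientation: [[-0.154, 0.988, 0.001], [0.988, 0.154, -0.0], [-0.0, 0.001, -1.0]]
contact_force: [-0.8, 0.4, -1.6]
gripper_width: 0.751
gripper_force: 0.0
```

```bash
python3 - <<'E'
from h import *
c=grab('wrist','w5.png'); print(proj(c,[.4655,.0025,.027])); plan([.4655,.0033,.13])
im=cv2.imread('pics/w5.png')
cv2.imwrite('pics/w5c.png',cv2.resize(im[110:400,160:480],None,fx=2,fy=2))
E
```

```text
[318.10351288 203.24320316]
shift [ 0.03  0.01 -0.01] turn 0 tcp [0.4652 0.0023 0.1296]
```

View pics/w5c.png

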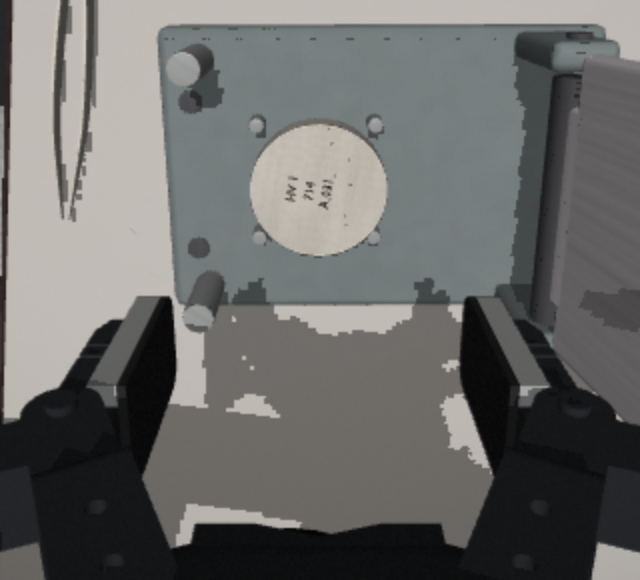

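The block sits flat between the four pins: block centre is at crop (318,189) and the pins at about (257,125), (375,124), (260,238) and (374,238). Next I raise the arm, shut the fingers, turn back and go behind the guard.

Call:
{"api": "jog_arm", "payload": {
  "series": [
    [[0, 0, -0.9], [0, 0, 0]],
    [[0, 0, -0.9], [0, 0, 0]],
    [[0, 0, -0.9], [0, 0, 0]],
    [[0, 0, -0.9], [0, 0, 0]],
    [[0, 0, 0], [0, 0, 1]],
    [[0, 0, 0], [0, 0, 1]],
    [[0, 0, 0], [0, 0, 1]],
    [[0, 0, 0], [0, 0, 1]],
    [[0, 0, 0], [0, 0, 1]],
    [[0, 0, 0], [0, 0, 1]],
    [[0, 0, 0], [0, 0, 1]],
    [[0, 0, 0], [0, 0, 1]]
  ],
  "fingers": 0
}}

```text
clock: 13.2
tcp_pos: [0.4651, 0.0023, 0.2365]
orientation: [[0.52, 0.854, -0.003], [0.854, -0.52, 0.001], [-0.001, -0.003, -1.0]]
contact_force: [0.1, -0.2, 0.1]
gripper_width: -0.001
gripper_force: 0.0
```

Call:
{"api": "jog_arm", "payload": {
  "series": [
    [[0, 0, 0], [0, 0, 1]],
    [[0, 0, 0], [0, 0, 1]],
    [[0, 0, 0], [0, 0, 1]],
    [[0, 0, 0], [0, 0, 1]],
    [[0, 0, 0], [0, 0, 1]],
    [[0, 0, 0], [0, 0, 1]],
    [[0, 0, 0], [0, 0, 1]],
    [[0, 0, 0], [0, 0, 1]],
    [[0, 0, 0], [0, 0, 1]],
    [[0, 0, 0], [0, 0, 1]],
    [[0, 0, 0], [0, 0, 0]]
  ]
}}

```text
clock: 14.3
tcp_pos: [0.4652, 0.0023, 0.2367]
orientation: [[0.988, 0.153, -0.003], [0.153, -0.988, 0.001], [-0.003, -0.001, -1.0]]
contact_force: [1.6, 0.2, 0.1]
gripper_width: -0.003
gripper_force: 0.0
```

Call:
{"api": "jog_arm", "payload": {
  "series": [
    [[0.95, 0, 0], [0, 0, 0]],
    [[0.95, 0, 0], [0, 0, 0]],
    [[0.95, 0, 0], [0, 0, 0]],
    [[0.95, 0, 0], [0, 0, 0]],
    [[0.9, 0, 0], [0, 0, 0]],
    [[0, 0, 0], [0, 0, 0]],
    [[0, 0, 0], [0, 0, 0]]
  ]
}}

```text
clock: 15.0
tcp_pos: [0.6047, 0.024, 0.2365]
orientation: [[0.988, 0.156, -0.003], [0.156, -0.988, 0.0], [-0.003, -0.001, -1.0]]
contact_force: [-0.3, -0.2, 0.5]
gripper_width: -0.004
gripper_force: 0.0
```

```bash
cat >> h.py <<'E'
N=np.array([.4655,.0025,0]); A=np.radians(9); UX=np.array([np.cos(A),np.sin(A),0]); UY=np.array([-np.sin(A),np.cos(A),0])
def chk():
    s=monitor.state(); d=s['tcp_pos']-N; print('checker xyz mm',np.round([d@UX*1e3,d@UY*1e3,d[2]*1e3],1),'F',np.round(s['contact_force'],1),'t',s['clock']); return s
E
python3 - <<'E'
from h import *
s=chk(); print(np.round(s['orientation'],3)); plan(N+.14*UX+[0,0,.166],9)
c=grab('top','t6.png')
E
```

```text
checker xyz mm [140.9  -0.6 236.5] F [-0.3 -0.2  0.5] t 15.0
[[ 0.988  0.156 -0.003]
 [ 0.156 -0.988  0.   ]
 [-0.003 -0.001 -1.   ]]
shift [-0.02 -0.02  2.35] turn [-0.01  0.04 -0.  ] tcp [0.6047 0.024  0.2365]
```

Call:
{"api": "jog_arm", "payload": {
  "series": [
    [[0, 0, 0.8], [0, 0, 0]],
    [[0, 0, 0.8], [0, 0, 0]],
    [[0, 0, 0.75], [0, 0, 0]],
    [[-0.5, 0, 0], [0, 0, 0]],
    [[0, 0, 0], [0, 0, 0]],
    [[0, 0, 0], [0, 0, 0]]
  ]
}}

```text
clock: 15.65
tcp_pos: [0.5903, 0.0214, 0.1685]
orientation: [[0.988, 0.154, 0.001], [0.154, -0.988, -0.0], [0.001, 0.0, -1.0]]
contact_force: [0.5, 0.2, -0.4]
gripper_width: -0.0
gripper_force: 0.0
```

```bash
python3 - <<'E'
from h import *
chk(); pr=None
for i,g in enumerate(np.r_[1.72,np.linspace(1.6,0,17),-.03]):
    r=.120+.010*min(1,(1.72-g)/1.5)
    x=.085-r*np.cos(g)+.004*np.sin(g)+.011; z=.048+r*np.sin(g)+.004*np.cos(g)
    p=np.array([x,z]); print(round(g,2),np.round(p*1e3,1), '' if pr is None else np.round((p-pr)/.03*[1,-1],2)); pr=p
E
```

```text
checker xyz mm [126.2  -0.9 168.5] F [ 0.5  0.2 -0.4] t 15.65
1.72 [117.8 166.1] 
1.6 [103.5 168.6] [-0.48 -0.09]
1.5 [ 91.4 169.4] [-0.4  -0.03]
1.4 [ 79.2 169. ] [-0.41  0.01]
1.3 [ 67.  167.4] [-0.41  0.05]
1.2 [ 55.  164.5] [-0.4  0.1]
1.1 [ 43.3 160.4] [-0.39  0.14]
1.0 [ 31.9 155.2] [-0.38  0.18]
0.9 [ 21.1 148.8] [-0.36  0.21]
0.8 [ 11.  141.3] [-0.34  0.25]
0.7 [  1.6 132.7] [-0.31  0.28]
0.6 [ -6.9 123.3] [-0.28  0.32]
0.5 [-14.5 112.9] [-0.25  0.34]
0.4 [-21.1 101.8] [-0.22  0.37]
0.3 [-26.5  90.1] [-0.18  0.39]
0.2 [-30.6  77.7] [-0.14  0.41]
0.1 [-33.  65.] [-0.08  0.43]
0.0 [-34.  52.] [-0.03  0.43]
-0.03 [-34.1  48.1] [-0.    0.13]
```

Call:
{"api": "jog_arm", "payload": {
  "series": [
    [[-0.4, 0, 0], [0, 0, 0]],
    [[-0.4, 0, 0], [0, 0, 0]],
    [[-0.36, 0, -0.03], [0, 0, 0]],
    [[-0.41, 0, 0.01], [0, 0, 0]],
    [[-0.41, 0, 0.05], [0, 0, 0]],
    [[0, 0, 0], [0, 0, 0]]
  ]
}}

```text
clock: 16.25
tcp_pos: [0.53, 0.0124, 0.167]
orientation: [[0.988, 0.154, -0.001], [0.154, -0.988, 0.0], [-0.001, -0.0, -1.0]]
contact_force: [1.1, -0.5, 0.3]
gripper_width: -0.0
gripper_force: 0.0
```

Call:
{"api": "jog_arm", "payload": {
  "series": [
    [[-0.4, 0, 0.1], [0, 0, 0]],
    [[-0.39, 0, 0.14], [0, 0, 0]],
    [[-0.38, 0, 0.18], [0, 0, 0]],
    [[-0.36, 0, 0.21], [0, 0, 0]],
    [[-0.34, 0, 0.25], [0, 0, 0]],
    [[-0.31, 0, 0.28], [0, 0, 0]],
    [[0, 0, 0], [0, 0, 0]]
  ]
}}

```text
clock: 16.95
tcp_pos: [0.4657, 0.0025, 0.1314]
orientation: [[0.988, 0.154, -0.002], [0.154, -0.988, 0.001], [-0.002, -0.001, -1.0]]
contact_force: [-0.3, 0.6, 0.4]
gripper_width: -0.001
gripper_force: 0.0
```

```bash
python3 - <<'E'
from h import *
chk()
c=grab('scene','s7.png'); im=cv2.imread('pics/s7.png'); cv2.imwrite('pics/s7c.png',cv2.resize(im[90:300,200:440],None,fx=2.5,fy=2.5))
E
```

```text
checker xyz mm [  0.2  -0.  131.4] F [-0.3  0.6  0.4] t 16.95
```

View pics/s7c.png

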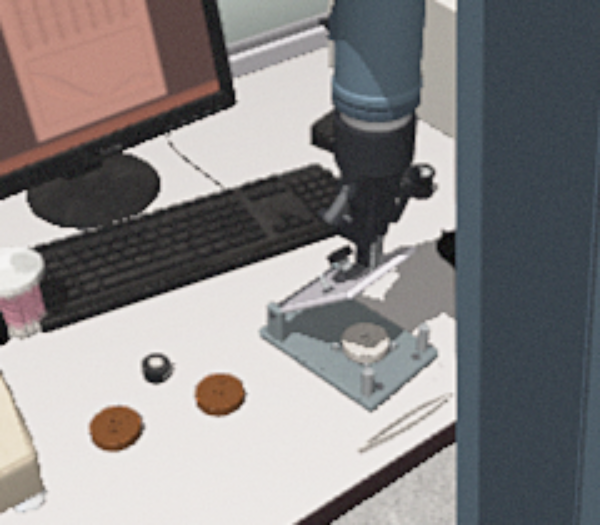

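The guard is about half shut at crop (345,285), with the fingers on it between the cap and the free end. The block is still in the nest at (365,340), so I keep pushing.

Call:
{"api": "jog_arm", "payload": {
  "series": [
    [[-0.28, 0, 0.32], [0, 0, 0]],
    [[-0.25, 0, 0.34], [0, 0, 0]],
    [[-0.22, 0, 0.37], [0, 0, 0]],
    [[-0.18, 0, 0.39], [0, 0, 0]],
    [[-0.14, 0, 0.3], [0, 0, 0]],
    [[-0.08, 0, 0.3], [0, 0, 0]],
    [[-0.03, 0, 0.3], [0, 0, 0]],
    [[0, 0, 0.2], [0, 0, 0]],
    [[0, 0, 0.1], [0, 0, 0]],
    [[0, 0, 0], [0, 0, 0]]
  ]
}}

```text
clock: 18.0
tcp_pos: [0.432, -0.003, 0.053]
orientation: [[0.988, 0.154, -0.001], [0.154, -0.988, 0.0], [-0.001, -0.0, -1.0]]
contact_force: [0.4, -0.5, -0.4]
gripper_width: 0.003
gripper_force: 0.0
```

Call:
{"api": "jog_arm", "payload": {
  "series": [
    [[0, 0, 0.03], [0, 0, 0]],
    [[0, 0, 0.03], [0, 0, 0]],
    [[0, 0, 0], [0, 0, 0]],
    [[0, 0, 0], [0, 0, 0]]
  ]
}}

```text
clock: 18.4
tcp_pos: [0.4325, -0.0032, 0.052]
orientation: [[0.988, 0.154, 0.001], [0.154, -0.988, -0.0], [0.001, 0.0, -1.0]]
contact_force: [-0.5, 0.2, 4.2]
gripper_width: -0.0
gripper_force: 1.8
```

```bash
python3 - <<'E'
from h import *
chk()
E
```

```text
checker xyz mm [-33.5  -0.4  52. ] F [-0.5  0.2  4.2] t 18.4
```

Call:
{"api": "jog_arm", "payload": {
  "series": [
    [[0, 0, 0.04], [0, 0, 0]],
    [[0, 0, 0], [0, 0, 0]],
    [[0, 0, 0], [0, 0, 0]]
  ]
}}

```text
clock: 18.7
tcp_pos: [0.4325, -0.0032, 0.0517]
orientation: [[0.988, 0.154, 0.001], [0.154, -0.988, -0.0], [0.001, 0.001, -1.0]]
contact_force: [-3.9, 1.1, 15.2]
gripper_width: -0.0
gripper_force: 8.0
```

Call:
{"api": "jog_arm", "payload": {
  "series": [
    [[0, 0, -0.7], [0, 0, 0]],
    [[0, 0, -0.9], [0, 0, 0]],
    [[0, 0, -0.5], [0, 0, 0]],
    [[0.6, 0, 0], [0, 0, 0]],
    [[0.5, 0, 0], [0, 0, 0]],
    [[0, 0, 0], [0, 0, 0]],
    [[0, 0, 0], [0, 0, 0]]
  ]
}}

```text
clock: 19.4
tcp_pos: [0.464, 0.0021, 0.113]
orientation: [[0.988, 0.154, -0.001], [0.154, -0.988, 0.0], [-0.001, -0.0, -1.0]]
contact_force: [-0.2, 0.1, -1.2]
gripper_width: 0.002
gripper_force: 0.0
```

```bash
python3 - <<'E'
from h import *
chk()
c=grab('wrist','w8.png'); t=grab('top','t8.png'); im=cv2.imread('pics/t8.png')
print('cap at nest pred: wrist',proj(c,N+[0,0,.082]),'top',proj(t,N+[0,0,.082]), 'posts',[np.round(proj(c,N+k*.034*UY+[0,0,.072])) for k in (1,-1)])
cv2.imwrite('pics/w8c.png',np.hstack([cv2.imread('pics/w8.png')[150:400,170:470],cv2.resize(im[170:270,270:390],(300,250))]))
E
```

```text
checker xyz mm [ -1.5  -0.2 113. ] F [-0.2  0.1 -1.2] t 19.4
cap at nest pred: wrist [316.93901205 240.24498068] top [323.75719425 228.36487338] posts [array([258., 233.]), array([376., 233.])]
```

View pics/w8c.png

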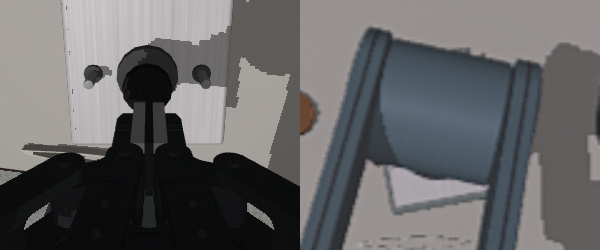

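The posts show at (259,234) and (377,234) in the wrist picture, within 1 px of the shut prediction. The cap is midway under the tool, and the hard stop was at z 51.7 mm, so the guard is shut. Now I press the cap in small steps.

Call:
{"api": "jog_arm", "payload": {
  "series": [
    [[0.05, 0, 0.4], [0, 0, 0]],
    [[0, 0, 0.4], [0, 0, 0]],
    [[0, 0, 0.13], [0, 0, 0]],
    [[0, 0, 0.08], [0, 0, 0]],
    [[0, 0, 0.08], [0, 0, 0]],
    [[0, 0, 0], [0, 0, 0]],
    [[0, 0, 0], [0, 0, 0]]
  ]
}}

```text
clock: 20.2
tcp_pos: [0.4662, 0.0022, 0.081]
orientation: [[0.988, 0.154, 0.0], [0.154, -0.988, -0.0], [0.0, 0.0, -1.0]]
contact_force: [-1.1, 0.2, 3.0]
gripper_width: -0.001
gripper_force: 1.3
```

Call:
{"api": "jog_arm", "payload": {
  "series": [
    [[0, 0, 0.05], [0, 0, 0]],
    [[0, 0, 0.05], [0, 0, 0]],
    [[0, 0, 0.05], [0, 0, 0]],
    [[0, 0, 0], [0, 0, 0]],
    [[0, 0, 0], [0, 0, 0]],
    [[0, 0, 0], [0, 0, 0]]
  ]
}}

```text
clock: 20.8
tcp_pos: [0.4664, 0.0021, 0.0765]
orientation: [[0.988, 0.154, 0.001], [0.154, -0.988, -0.0], [0.001, 0.0, -1.0]]
contact_force: [-3.1, -0.1, 5.0]
gripper_width: -0.001
gripper_force: 2.8
```

Call:
{"api": "jog_arm", "payload": {
  "series": [
    [[0, 0, 0.05], [0, 0, 0]],
    [[0, 0, 0.05], [0, 0, 0]],
    [[0, 0, 0.05], [0, 0, 0]],
    [[0, 0, 0], [0, 0, 0]],
    [[0, 0, 0], [0, 0, 0]],
    [[0, 0, 0], [0, 0, 0]],
    [[0, 0, 0], [0, 0, 0]]
  ]
}}

```text
clock: 21.5
tcp_pos: [0.4664, 0.0022, 0.0723]
orientation: [[0.988, 0.154, 0.001], [0.154, -0.988, -0.0], [0.001, 0.0, -1.0]]
contact_force: [-2.9, 0.4, 8.5]
gripper_width: -0.004
gripper_force: 4.4
```

```bash
python3 - <<'E'
from h import *
for i in range(4): grab('wrist'); chk()
E
```

```text
checker xyz mm [ 0.9 -0.5 72.3] F [-3.5  0.5  8.5] t 21.55
checker xyz mm [ 0.9 -0.5 72.3] F [-3.6  0.1  8.3] t 21.6
checker xyz mm [ 0.9 -0.5 72.3] F [-2.5  1.9  9.6] t 21.65
checker xyz mm [ 0.9 -0.5 72.3] F [-3.1  0.5  8.5] t 21.7
```

The cap is at z 72.3 mm (posts at 72) with a steady push of about 9 N, which matches about 10 mm of travel. I hand in.

```bash
python3 -c "
from rig import order; print(order.sign_off())"
```

```text
the job is handed in; nothing more can be done
None
```

I handed the job in with the round block in the nest, the guard shut and the cap held at post height (z about 72 mm, about 9 N), at about 22 s on the robot's clock; I was not shown the verdict.

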